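Catch the stone samples in a dipper and keep the dispenser paddle pressed

TASK

Take the dipper by its handle, hold its cup upright under the spout of the dispenser and push the paddle in about 18 mm with the cup (of 25 mm travel, so clear of its stop), so that the gate opens and all four stone blocks slide into the cup. Keep the paddle pressed there for at least three seconds and finish still holding it so: dipper in the gripper, off the bench, cup against the pressed paddle, all four stone blocks inside. Spill nothing on the bench, touch the dispenser only with the dipper, and leave the beaker, the jar and the petri dish where they are.

Things in the scene. Friction and masses are not known exactly. Their poses are not given: they have to be found in the camera images.
- dispenser: Bench dispenser of stone blocks, fixed. Origin on the bench under the middle of its spout, z up. The cup comes in under the spout from its -x side; the paddle stands on the +x side. The steel chute descends along -y from y = 150 mm, up to 290 mm high. Base plate 10 mm thick, x -30 to 130, y -50 to 150 mm; post 28 mm square at y = 120 mm; paddle housing 125 mm high at x = 60 to 110 mm.
- spout (a point): Centre of the open lower end of the square steel spout, 140 mm above the bench, axes as the dispenser's. Spout outside 31 mm in x, 51 mm in y, 62 mm high; the chute that feeds it is 31 mm wide. The blocks drop out downwards here.
- paddle_face (a point): Centre of the front (-x) face of the paddle, 98 mm above the bench; moves with it. Upright flat grey plate 60 mm wide, 64 mm high, 4 mm thick, on a steel rod. At rest 27 mm on the +x side of the spout's centre; pushed 18 mm in it is 45 mm away, so a dipper cup touching it is then centred under the spout.
- paddle (a joint): Travel of the paddle along the dispenser's +x, in m: 0 at rest, stop at 0.025. Spring: 2 N to start, plus 0.24 N per mm (6.3 N at 18 mm, 8 N at the stop); springs back when let go. It lifts the chute's gate 1.4 mm per mm: stone blocks pass beyond about 10 mm; the gate shuts as the paddle returns.
- dipper: Steel sampling dipper, about 150 g: an upright round cup, outer radius 43 mm at the foot and 45 mm at the rim, 65 mm high, wall 3 mm, floor 4 mm, with a straight black handle. Origin at the centre of the cup's underside; z up out of the mouth; the handle points along its own -x. Starts standing on the bench.
- dipper_grip (a point): Place to grip on the dipper's handle: the handle's centre line, 115 mm on the -x side of the cup's axis, 52 mm above the cup's underside. The handle is a level bar 14 mm wide (y), 16 mm high, ending 167 mm from the cup's axis. Axes as the dipper's.
- dipper_mouth (a point): Centre of the cup's mouth, at rim height, 65 mm above its underside.
- beaker: Bystander: glass beaker, 68 mm wide, 85 mm high; origin at the centre of its underside. Leave alone.
- jar: Bystander: lidded glass jar, 56 mm wide, 80 mm high; origin at the centre of its underside. Leave alone.
- petri: Bystander: closed pale petri dish, 94 mm wide, 15 mm high; origin at the centre of its underside. Leave alone.
- stone0: Grey polished stone sample block 20 x 20 x 16 mm, 18 g, number 1 of 4 counting up from the gate in the dispenser's chute; origin at its centre. Slides out by itself when the gate is open.
- stone1: Grey polished stone sample block 20 x 20 x 16 mm, 18 g, number 2 of 4 counting up from the gate in the dispenser's chute; origin at its centre. Slides out by itself when the gate is open.
- stone2: Grey polished stone sample block 20 x 20 x 16 mm, 18 g, number 3 of 4 counting up from the gate in the dispenser's chute; origin at its centre. Slides out by itself when the gate is open.
- stone3: Grey polished stone sample block 20 x 20 x 16 mm, 18 g, number 4 of 4 counting up from the gate in the dispenser's chute; origin at its centre. Slides out by itself when the gate is open.

How it is judged:
By the outcome, as a careful person would: the job done as asked, in the order asked, and still so for the second after the job is handed in, while the arm keeps its last pose, push and grip.
It also fails if it takes over 45 s, if anything falls off the work surface, if the arm or the gripper's body presses on something with over 40 N, if the wrist force passes 120 N, or if a joint passes its speed limit or range.

ROBOT

A 6-joint arm with a two-finger parallel gripper is mounted at the origin on the work surface. World frame = base frame: x ahead of the robot, y to its left, z up, the work surface at z = 0. Lengths are in m, angles in rad, forces in N, time in s.
With the tool pointing down it reaches from about 0.425 to 0.925 m from the base axis. Payload 12.5 kg.
Tool frame: the origin (TCP) lies at the very end of the fingers, on their centre line; the grasp point (between the pads) lies 19 mm behind it; z points along the fingers, y is the direction in which the jaws open and shut (so a half turn about z gives the same grasp; the last joint's range is limited). The gripper opens to 85 mm and grips with 20 to 120 N. Pads are 22 mm wide; open, the fingers measure 114 mm over their backs; the gripper's body (76 mm by 85 mm) begins 54 mm behind the grasp point. The pads swing forward as they close: fully open they stand 13 mm farther back than shut.
Start: joints at [-1.39, 0.491, 1.559, -0, 1.092, -0.106], TCP at [0.177, -0.599, 0.231] pointing down, gripper open.
Joint ranges: [-3.1, 3.1], [-0.84, 2.19], [0.05, 2.79], [-1.13, 4.28], [0.06, 2.93], [-2.69, 2.69]. Speed limits (rad/s): [2.22, 2.22, 2.79, 3.14, 3.14, 3.14].

INTERFACE

Orientations are given as a unit quaternion [w, x, y, z].
In Python, from bench import manip, optics, order gives the robot as it stands. The module is installed in compiled form; this text tells all that it offers.
- The arm moves only by the tool move_arm, never from a script. Its argument "increments" is a list that holds one entry, the list of rows, each a list of 7 numbers: the shift along the world's x, y, z scaled (see below), then the turn, a rotation vector about the world's x, y, z scaled (see below), then the opening, from -1 (shut) to 1 (fully open), so that 0 is half open. In form: [[[x, y, z, wx, wy, wz, fingers], ...]]. A call has 1 to 20 rows; each row shifts and turns the pose as measured when the row begins; what a row does not reach is not made up. The controller multiplies each number of a shift by 30 mm and each number of a turn by 0.1 rad. A row lasts 1/10 s, in which the tool goes at most 50 mm and 8.59 degrees, less where a joint would pass 70% of its speed; a pose out of reach is approached as far as the arm can. A call with a number of a shift or a turn outside -1 to 1 is refused whole. A call with a gripper value outside its range is refused whole. The fingers move at their own pace and stop on an object; the grip force is fixed at half the most. Time passes only in rows, so rows that do not move let the fingers close. It gives the time, the measured TCP pose, the force and the opening at its end, in the units of the state.
- manip.get_state(): the state, without advancing time (a new reading comes with each control period).
- optics.capture(name): name is "side" or "top"; returns the picture (480x640x3 uint8, blue, green, red); there is no depth.
- optics.camera_info(name): a dict with "fx", "fy", "cx", "cy" (pixels), "world_to_cam" (4x4, takes a point from world to camera coordinates). Camera axes: x right, y up, looking along -z (the intrinsics and any distortion apply to the point x, -y, -z); pixel columns grow to the right and rows downward; lengths in m; the calibration is good to about 2 mm. A picture is of the moment at which its call begins. camera_info takes no time and is no camera call.
- order.hand_in(): hands the job in, once; it reports no verdict.
The state is a dict: "time": time; "joints": joint angles; "dq": joint speeds; "tau": joint torques, N m; "position": TCP position; "orientation": TCP orientation; "force": force on the tool from outside, world axes, zero at the start; "wrist_torque": the same for the moment, N m; "opening": opening from 0.0 (shut) to 1.0 (fully open).
Only numpy, scipy, OpenCV 4.12 (cv2) and the standard library are available. Lean on these libraries where they do the work, as an engineer would, in place of code of your own. Each camera call takes 0.05 s, during which the arm holds its last target. There are 200 camera calls.

## Working session

There is one attempt and no reset: what is moved stays moved. The work goes in short steps, Python scripts to look and compute and a tool call to move; the robot and the scene stay as the last step left them, time stands still between calls to the robot, and variables do not carry over. Pictures are saved under pics/ and viewed, about 8 in all and at most 12, crops included, and the job is handed in when it is done.

Besides the shell and the picture viewer there is one more tool, called after "Call:" by a JSON object that holds its "method" and its "body", one argument or row to a line. move_arm: Moves the arm, as the interface text tells. Its arguments: {"type":"object","properties":{"increments":{"type":"array"}},"required":["increments"]}

```bash
mkdir -p pics; cat > h.py <<'E'
import numpy as np, cv2
from bench import manip, optics, order
def snap(n,f):
    im=optics.capture(n); cv2.imwrite('pics/'+f,im); return im
def ray(n,u,v):
    c=optics.camera_info(n); T=np.array(c['world_to_cam']); R=T[:3,:3]; t=T[:3,3]
    d=np.array([(u-c['cx'])/c['fx'],-(v-c['cy'])/c['fy'],-1.])
    return -R.T@t, R.T@d
def atz(n,u,v,z):
    o,d=ray(n,u,v); return o+d*(z-o[2])/d[2]
def proj(n,p):
    c=optics.camera_info(n); T=np.array(c['world_to_cam']); q=T[:3,:3]@np.asarray(p)+T[:3,3]
    return np.array([c['cx']-c['fx']*q[0]/q[2], c['cy']+c['fy']*q[1]/q[2]])
E
python3 - <<'E'
from h import *
for n in('top','side'):
    snap(n,n+'1.png'); c=optics.camera_info(n); print(n,{k:c[k] for k in c if k!='world_to_cam'}); print(np.round(ray(n,320,240),3))
print(manip.get_state())
E
```

```text
top {'fx': 500.85655458496007, 'fy': 500.85655458496007, 'cx': 325.3943038436041, 'cy': 225.7716200827953}
[[ 0.437 -0.007  1.075]
 [ 0.102  0.01  -0.995]]
side {'fx': 603.0291925481267, 'fy': 603.0291925481267, 'cx': 313.3136260661788, 'cy': 237.41515291021292}
[[ 0.396 -1.007  1.024]
 [ 0.117  0.745 -0.657]]
{'time': 0.1, 'joints': array([-1.38956089e+00,  4.91499287e-01,  1.55939027e+00, -1.05450125e-05,
        1.09168341e+00, -1.05577651e-01]), 'dq': array([ 1.90633936e-03, -1.36917849e-03, -3.34299571e-03,  1.57626260e-03,
        1.19260670e-05,  1.01289916e-03]), 'tau': array([ 3.64134801e-03, -6.19448805e+01, -2.62024873e+01, -7.97868643e-05,
        2.90506483e-03,  4.43879728e-06]), 'position': array([ 0.1768081 , -0.59926618,  0.23078556]), 'orientation': array([-4.89630364e-04,  9.89734425e-01,  1.42917902e-01, -2.32120153e-05]), 'force': array([-0.05190986, -0.94059931,  0.40563084]), 'wrist_torque': array([0.00508231, 0.02674998, 0.06230373]), 'opening': 1.0004761758347018}
```

View pics/top1.png

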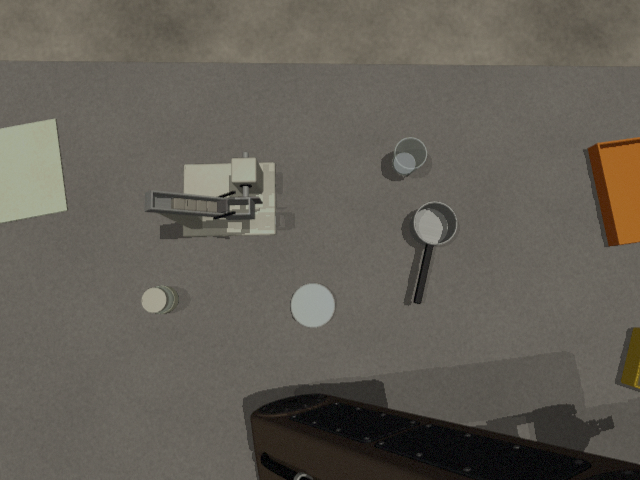

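View pics/side1.png

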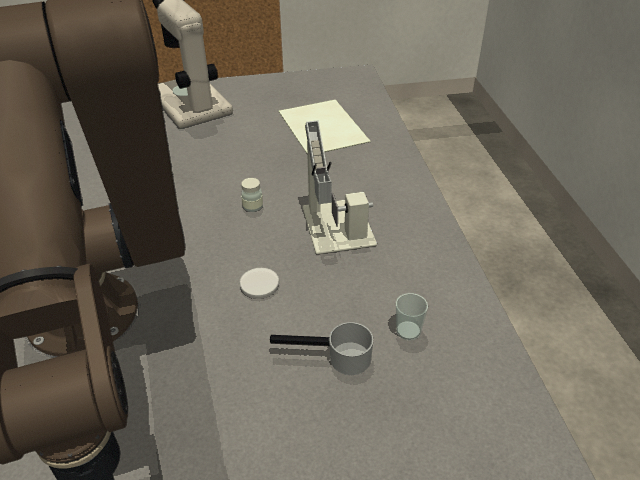

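The top view has world +x up and +y to the left. The dipper's cup is at about (436,223) and its handle end at (418,302). The dispenser's spout is at about (240,205), with the paddle housing above it at (243,170), so its +x is roughly world +x. The side view agrees: cup (351,340), handle end (271,339), spout about (323,190).

Next I'll make zoomed crops for measuring.

```bash
python3 - <<'E'
from h import *
t=cv2.imread('pics/top1.png'); s=cv2.imread('pics/side1.png')
def crop(im,x,y,w,h): return cv2.resize(im[y:y+h,x:x+w],(400,300),interpolation=cv2.INTER_CUBIC)
# top: dispenser (140,140)+160x120 -> x2.5 ; dipper (370,190)+160x120 ; side: dispenser (270,110)+200x150 x2, dipper (260,260)+200x150
m=np.vstack([np.hstack([crop(t,140,140,160,120),crop(t,370,190,160,120)]),np.hstack([crop(s,270,110,200,150),crop(s,250,270,160,120)])])
cv2.imwrite('pics/m1.png',np.clip(m*1.5,0,255).astype('uint8'))
# base plate bright mask, top
g=cv2.cvtColor(t,cv2.COLOR_BGR2GRAY)
h=(g<28).astype('uint8'); h[:,:400]=0;h[:,450:]=0;h[:235]=0;h[310:]=0
p=np.argwhere(h)[:,::-1].astype(np.float32); print(len(p),cv2.minAreaRect(p))
E
```

```text
104 ((420.2759704589844, 273.1242980957031), (5.636293411254883, 59.53975296020508), 7.853313446044922)
```

View pics/m1.png

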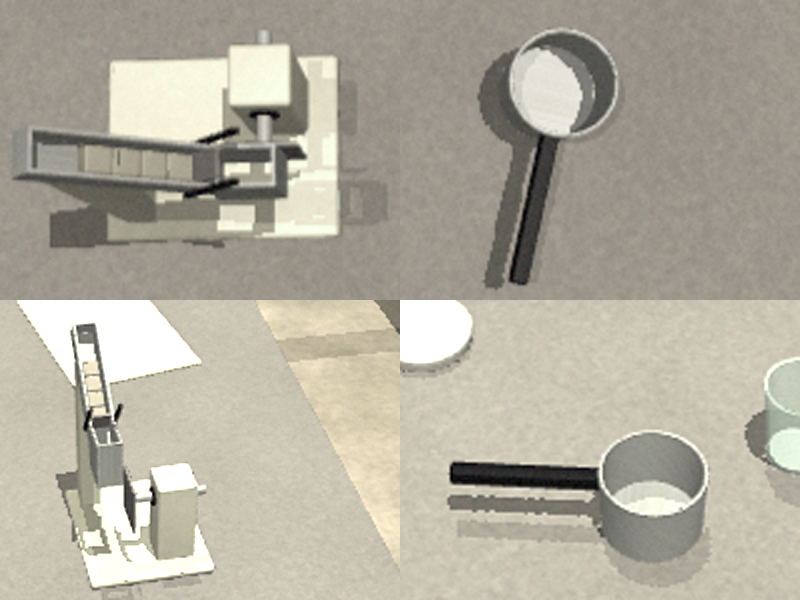

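The crops show the base plate corners, spout rim, cup rim and handle clearly. I'll fit the dispenser's and dipper's poses to these pixel points.

```bash
cat > fit.py <<'E'
from h import *
from scipy.optimize import least_squares
def T(c,x,y,o): return (140+x/2.5,140+y/2.5)
top=lambda x,y:('top',140+x/2.5,140+y/2.5); sd=lambda x,y:('side',270+x/2,110+(y-300)/2)
td=lambda x,y:('top',370+(x-400)/2.5,190+y/2.5); sp=lambda x,y:('side',250+(x-400)/2.5,270+(y-300)/2.5)
D=[((.13,.15,.01),top(110,61)),((.13,-.05,.01),top(337,57)),((-.03,-.05,.01),top(338,235)),((-.03,.15,.01),top(109,241)),
 ((.0155,-.0255,.202),top(287,144)),((-.0155,-.0255,.202),top(287,194)),
 ((-.03,-.05,.01),sd(93,584)),((.13,-.05,.01),sd(213,569)),
 ((-.0155,-.0255,.14),sd(99,486)),((.0155,-.0255,.14),sd(122,486))]
P=[((0,0,.065),td(564,82.5)),((-.167,0,.060),td(518.5,284)),((-.045,0,.060),td(545,137)),((0,0,.065),sp(654,477)),((-.167,0,.052),sp(451,474))]
def pt(q,l): c,s=np.cos(q[2]),np.sin(q[2]); return [q[0]+c*l[0]-s*l[1],q[1]+s*l[0]+c*l[1],l[2]]
def fit(L,x0):
    f=lambda q:np.concatenate([proj(m[0],pt(q,l))-m[1:] for l,m in L])
    r=least_squares(f,x0,loss='soft_l1'); return r.x,r.fun.reshape(-1,2)
if __name__=='__main__':
    for L,x0 in((D,[.5,.2,0]),(P,[.45,-.2,-.2])):
        q,r=fit(L,x0); print(np.round(q,4)); print(np.round(r,1).tolist())
    print('grip',pt(q,(-.113,0,.052)))
    for n,u,v in(('top',410,155),('top',313,305),('top',158,300)): print(np.round(atz(n,u,v,.08 if u!=313 else .015),3))
E
python3 fit.py
```

```text
[0.5845 0.1468 0.0372]
[[0.1, -0.3], [1.1, -1.1], [1.8, 0.6], [-0.2, 0.8], [-2.2, -0.3], [-2.0, -3.0], [-1.3, 1.1], [0.6, -0.6], [-1.4, 2.2], [-0.2, 0.5]]
[ 0.5777 -0.2322 -0.2323]
[[0.2, -0.3], [0.2, -0.4], [2.5, -0.4], [-0.8, -2.2], [-0.6, -0.6]]
grip [np.float64(0.46772867690149617), np.float64(-0.2061798893662139), 0.052]
[ 0.715 -0.179  0.08 ]
[0.408 0.017 0.015]
[0.417 0.32  0.08 ]
```

```bash
cat > ov.py <<'E'
from fit import *
def draw(qd,qp,top='pics/top1.png',side='pics/side1.png',out='pics/ov.png'):
    I={'top':cv2.imread(top),'side':cv2.imread(side)}; B={k:cv2.resize(np.clip(v*1.6,0,255).astype('uint8'),None,fx=4,fy=4,interpolation=cv2.INTER_CUBIC) for k,v in I.items()}
    def pl(n,q,pts,col):
        z=np.array([proj(n,pt(q,l))*4+1.5 for l in pts]); cv2.polylines(B[n],[np.round(z*8).astype(np.int32)],False,col,1,cv2.LINE_AA,3)
    box=lambda x0,x1,y0,y1,z:[(x0,y0,z),(x1,y0,z),(x1,y1,z),(x0,y1,z),(x0,y0,z)]
    a=np.linspace(0,2*np.pi,60)
    for n in B:
        pl(n,qd,box(-.03,.13,-.05,.15,.01),(0,0,255)); pl(n,qd,box(-.0155,.0155,-.0255,.0255,.202),(0,255,0)); pl(n,qd,box(-.0155,.0155,-.0255,.0255,.140),(255,255,0))
        pl(n,qd,[(.027,y,z) for y,z in((-.03,.066),(.03,.066),(.03,.13),(-.03,.13),(-.03,.066))],(255,0,255))
        pl(n,qp,[(.045*np.cos(t),.045*np.sin(t),.065) for t in a],(0,255,0)); pl(n,qp,[(.043*np.cos(t),.043*np.sin(t),0) for t in a],(0,0,255))
        pl(n,qp,box(-.167,-.045,-.007,.007,.06),(0,255,255)); pl(n,qp,box(-.167,-.045,-.007,.007,.044),(255,0,255))
    return B
if __name__=='__main__':
    B=draw(fit(D,[.5,.2,0])[0],fit(P,[.45,-.2,-.2])[0])
    c=lambda n,x,y:B[n][y*4:y*4+300,x*4:x*4+400]
    d=lambda n,x,y:cv2.resize(B[n][y*4:y*4+480,x*4:x*4+640],(400,300),interpolation=cv2.INTER_AREA)
    cv2.imwrite('pics/ov1.png',np.vstack([np.hstack([c('top',190,155),d('top',350,195)]),np.hstack([d('side',280,150),d('side',250,270)])]))
    g=cv2.cvtColor(cv2.imread('pics/top1.png'),cv2.COLOR_BGR2GRAY)
    for r in(225,250,270,290): print(r,g[r,408:462].tolist())
E
python3 ov.py
```

```text
225 [60, 57, 55, 55, 55, 70, 139, 118, 135, 139, 140, 154, 152, 151, 152, 151, 153, 153, 151, 152, 150, 149, 150, 150, 150, 150, 152, 150, 150, 150, 151, 153, 150, 146, 82, 83, 85, 84, 85, 89, 56, 57, 53, 54, 58, 57, 57, 70, 130, 104, 88, 87, 99, 99]
250 [102, 103, 100, 102, 101, 98, 97, 60, 66, 63, 64, 62, 63, 63, 71, 103, 65, 1, 27, 44, 41, 40, 36, 39, 67, 92, 87, 89, 100, 100, 101, 99, 103, 102, 99, 99, 102, 99, 100, 100, 101, 101, 99, 99, 98, 96, 96, 97, 99, 101, 97, 96, 101, 104]
270 [105, 102, 78, 62, 64, 65, 63, 61, 58, 64, 68, 98, 30, 13, 37, 43, 40, 40, 41, 40, 87, 86, 89, 86, 97, 99, 101, 99, 100, 101, 101, 100, 102, 100, 99, 102, 103, 100, 102, 101, 101, 103, 99, 100, 101, 101, 100, 99, 97, 99, 100, 102, 101, 102]
290 [61, 59, 60, 62, 60, 67, 98, 82, 3, 16, 39, 46, 43, 40, 36, 41, 88, 89, 91, 101, 102, 100, 102, 98, 102, 103, 104, 101, 105, 102, 100, 100, 99, 100, 98, 99, 101, 100, 104, 106, 103, 104, 107, 107, 100, 99, 98, 97, 99, 98, 98, 100, 101, 102]
```

View pics/ov1.png

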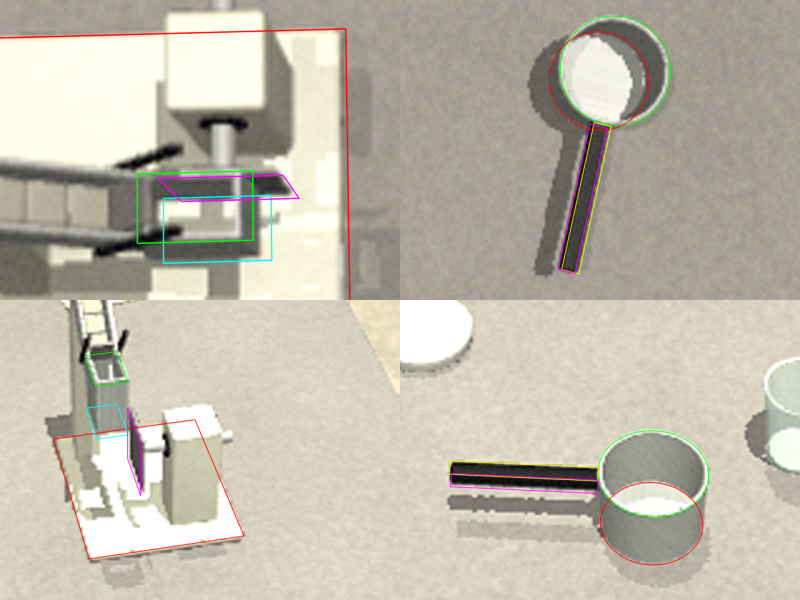

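The overlay fits the dipper to about 1.5 px, with the handle top centred at (429,250), (425,270) and (421,290). The spout overlay is off by 1–2 px (about 3 mm). That is enough to start, and I'll refine against the spout once the cup is near it. Now I'll compute the grasp from the handle rows.

```bash
python3 - <<'E'
from h import *
a,b,c=[atz('top',u+.25,v,.06) for u,v in((429,250),(425,270),(421,290))]; cup=atz('top',435.3,223,.065)
e=atz('top',418.3,303,.06)
d=(a-c)[:2]; d/=np.linalg.norm(d); print(a,b,c,cup,e,'yaw',np.arctan2(d[1],d[0]))
print('len',np.linalg.norm((cup-e)[:2]))
d2=(cup-e)[:2];print('yaw2',np.arctan2(d2[1],d2[0]))
y=-.21; g=cup[:2]-.113*np.array([np.cos(y),np.sin(y)]);print('grip',g)
E
```

```text
[ 0.52236499 -0.21900921  0.06      ] [ 0.48176658 -0.2102219   0.06      ] [ 0.44158769 -0.20152539  0.06      ] [ 0.57716854 -0.23123758  0.065     ] [ 0.41568655 -0.1952191   0.06      ] yaw -0.21315666123445634
len 0.16545018094523842
yaw2 -0.21945723815694385
grip [ 0.46665104 -0.20768162]
```

Call:
{"method": "move_arm", "body": {
  "increments": [
    [[0.7,0.93,0,0,0,-0.36,1],[0.7,0.93,0,0,0,-0.36,1],[0.7,0.93,0,0,0,-0.36,1],[0.7,0.93,0,0,0,-0.36,1],[0.7,0.93,0,0,0,-0.36,1],[0.7,0.93,0,0,0,-0.36,1],[0.7,0.93,0,0,0,-0.36,1],[0.7,0.93,0,0,0,-0.36,1],[0.7,0.93,0,0,0,-0.36,1],[0.7,0.93,0,0,0,-0.36,1],[0.7,0.93,0,0,0,-0.36,1],[0.7,0.93,0,0,0,-0.36,1],[0.7,0.93,0,0,0,-0.36,1],[0.7,0.93,0,0,0,-0.36,1],[0,0,0,0,0,0,1]]
  ]
}}

```text
time: 1.6
position: [0.4777, -0.1911, 0.2266]
orientation: [-0.004, 0.993, -0.121, -0.001]
force: [0.1, -0.4, -0.4]
opening: 0.998
```

Call:
{"method": "move_arm", "body": {
  "increments": [
    [[-0.36,-0.55,-0.3,-0.08,0,0.25,1],[0,0,-0.8,0,0,0,1],[0,0,-0.8,0,0,0,1],[0,0,-0.8,0,0,0,1],[0,0,0,0,0,0,1]]
  ]
}}

```text
time: 2.1
position: [0.466, -0.2081, 0.1431]
orientation: [0.001, 0.994, -0.106, -0.001]
force: [-0.3, -0.1, 0.5]
opening: 0.999
```

Call:
{"method": "move_arm", "body": {
  "increments": [
    [[0.03,0,-0.9,0,0,0,1],[0,0,-0.9,0,0,0,1],[0,0,-0.9,0,0,0,1],[0,0,-0.9,0,0,0,1],[0,0,0,0,0,0,1],[0,0,0,0,0,0,-1],[0,0,0,0,0,0,-1],[0,0,0,0,0,0,-1],[0,0,0,0,0,0,-1],[0,0,0,0,0,0,-1],[0,0,0,0,0,0,-1],[0,0,0,0,0,0,-1]]
  ]
}}

```text
time: 3.3
position: [0.4702, -0.2126, 0.0427]
orientation: [0.004, 0.994, -0.106, 0.005]
force: [-0.4, 0.1, -1.2]
opening: 0.147
```

Call:
{"method": "move_arm", "body": {
  "increments": [
    [[0,0,0,0,0,0,0.2],[0,0,0,0,0,0,0.2],[0,0,0,0,0,0,0.2],[0,0,0,0,0,0,0.2]]
  ]
}}

```text
time: 3.7
position: [0.4702, -0.2126, 0.0426]
orientation: [0.004, 0.994, -0.106, 0.005]
force: [-0.1, -0.3, -0.1]
opening: 0.596
```

```bash
python3 - <<'E'
from h import *
t=snap('top','t2.png'); s=snap('side','s2.png')
c=lambda im,x,y:cv2.resize(np.clip(im[y:y+150,x:x+200]*1.5,0,255).astype('uint8'),(400,300),interpolation=cv2.INTER_CUBIC)
cv2.imwrite('pics/m2.png',np.hstack([c(t,340,190),c(s,220,260)]))
st=manip.get_state(); print(st['position'],st['orientation'],st['opening'],st['force'])
E
```

```text
[ 0.47022835 -0.2125469   0.0426271 ] [ 0.00373917  0.99438416 -0.10564775  0.00497075] 0.5984036133454146 [-1.09261282 -0.15545751 -0.11794605]
```

View pics/m2.png

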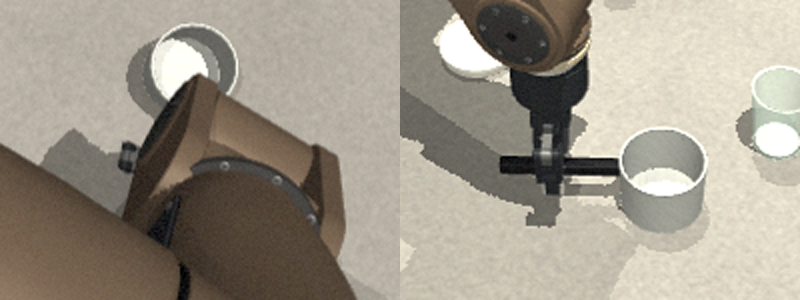

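The side view shows the fingers straddling the handle, and the cup hasn't moved (centre column still about 351.7). The tool sits about 9 mm high, so I'll correct it before gripping.

Call:
{"method": "move_arm", "body": {
  "increments": [
    [[-0.1,0.13,-0.32,0.08,0.09,0,0.2],[0,0,0,0,0,0,0.2]]
  ]
}}

```text
time: 4.0
position: [0.4669, -0.2083, 0.0323]
orientation: [-0.0, 0.994, -0.106, -0.0]
force: [-0.1, 0.3, 0.4]
opening: 0.6
```

Call:
{"method": "move_arm", "body": {
  "increments": [
    [[0,0,0,0,0,0,-1],[0,0,0,0,0,0,-1],[0,0,0,0,0,0,-1],[0,0,0,0,0,0,-1],[0,0,0,0,0,0,-1],[0,0,0,0,0,0,-1]]
  ]
}}

```text
time: 4.6
position: [0.4669, -0.2082, 0.032]
orientation: [-0.0, 0.994, -0.106, -0.0]
force: [-0.4, 0.6, -0.9]
opening: 0.154
```

Call:
{"method": "move_arm", "body": {
  "increments": [
    [[0,0,0.3,0,0,0,-1],[0,0,0.6,0,0,0,-1],[0,0,0.6,0,0,0,-1],[0,0,0.6,0,0,0,-1],[0,0,0,0,0,0,-1],[0,0,0,0,0,0,-1]]
  ]
}}

```text
time: 5.2
position: [0.4659, -0.2077, 0.0986]
orientation: [-0.001, 0.994, -0.106, -0.002]
force: [-0.6, -0.0, -1.8]
opening: 0.151
```

```bash
python3 - <<'E'
from h import *
t=snap('top','t3.png'); s=snap('side','s3.png')
c=lambda im,x,y:cv2.resize(np.clip(im[y:y+150,x:x+200]*1.5,0,255).astype('uint8'),(400,300),interpolation=cv2.INTER_CUBIC)
cv2.imwrite('pics/m3.png',np.hstack([c(t,340,150),c(s,220,220)]))
st=manip.get_state(); print(st['position'],st['orientation'],st['opening'],st['force'],st['wrist_torque'])
E
```

```text
[ 0.46578027 -0.20765877  0.09809269] [-7.71582271e-04  9.94396137e-01 -1.05697875e-01 -1.92011234e-03] 0.15055345803679285 [-0.24718778 -0.90053555 -1.07350862] [0.03175466 0.16044188 0.03752746]
```

View pics/m3.png

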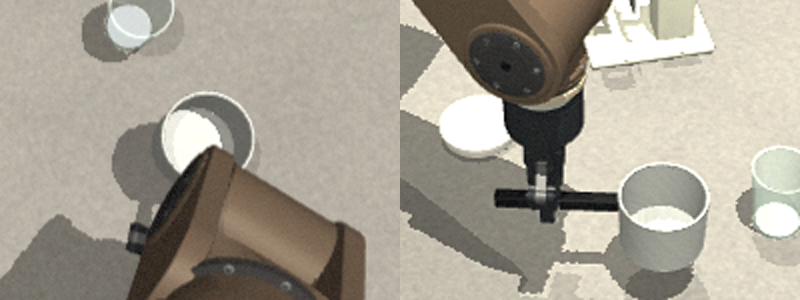

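The dipper is held off the bench and looks level. In the side view the rim centre is at about (352,317), and it's clear of the beaker. Next I'll carry it toward the dispenser, stopping short on its −y side.

Call:
{"method": "move_arm", "body": {
  "increments": [
    [[-0.1,0.5,-0.03,0,0,0.26,-1],[-0.1,0.85,-0.03,0,0,0.26,-1],[-0.1,0.85,-0.03,0,0,0.26,-1],[-0.1,0.85,-0.03,0,0,0.26,-1],[-0.1,0.85,-0.03,0,0,0.26,-1],[-0.1,0.85,-0.03,0,0,0.26,-1],[-0.1,0.85,-0.03,0,0,0.26,-1],[-0.1,0.7,-0.03,0,0,0.26,-1],[-0.1,0.4,-0.03,0,0,0.24,-1],[0,0,0,0,0,0,-1],[0,0,0,0,0,0,-1]]
  ]
}}

```text
time: 6.4
position: [0.4292, 0.0072, 0.0824]
orientation: [-0.002, 1.0, 0.02, -0.01]
force: [-0.6, -0.6, -1.3]
opening: 0.153
```

```bash
python3 - <<'E'
from h import *
t=snap('top','t4.png'); s=snap('side','s4.png')
c=lambda im,x,y:cv2.resize(np.clip(im[y:y+150,x:x+200]*1.5,0,255).astype('uint8'),(400,300),interpolation=cv2.INTER_CUBIC)
cv2.imwrite('pics/m4.png',np.hstack([c(t,190,120),c(s,230,140)]))
st=manip.get_state(); p=st['position'];q=st['orientation'];print(p,q,st['opening'],st['force'])
yaw=2*np.arctan2(q[2],q[1]); d=np.array([np.cos(yaw),np.sin(yaw),0]); print('yaw',yaw)
cup=p+.113*d+[0,0,.032]; print('rim',cup,proj('top',cup),proj('side',cup)); e=p-.054*d+[0,0,.019]; print('end',proj('side',e))
E
```

```text
[0.42946633 0.00664827 0.08252928] [-0.00235153  0.99976985  0.01902944 -0.00962327] 0.15137760361649288 [-0.6311676  -0.23431675 -0.62984893]
yaw 0.0380630540115456
rim [0.54238448 0.01094835 0.11452928] [315.72502013 236.15084976] [314.22534861 244.49766874]
end [241.65842429 259.47545559]
```

View pics/m4.png

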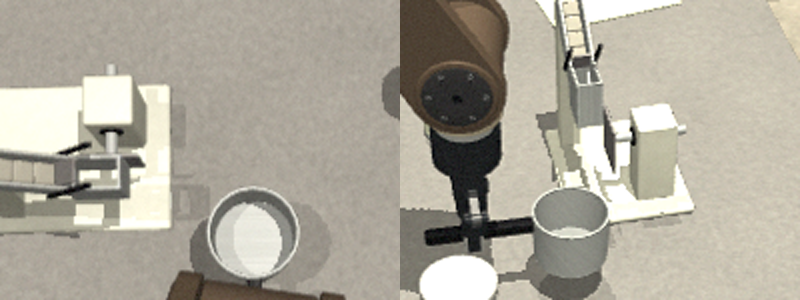

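```bash
python3 - <<'E'
from fit import *
k=lambda x,y:('top',190+(x-1.5)/4,155+(y-1.5)/4)
D2=D[:4]+D[6:]+[((-.0155,-.0255,.202),k(241,238)),((-.0155,-.0255,.14),k(258,254)),((.031,-.03,.13),k(284,172)),((.031,.03,.13),k(158,170))]
for L in(D2,[d for d in D2 if d[1][0]=='top'],[d for d in D2 if d[1][0]=='side'],D2[-4:]):
    q,r=fit(L,[.58,.15,0]); print(np.round(q,4),np.round(r,1).tolist())
E
```

```text
[0.5851 0.149  0.0309] [[-0.6, -1.0], [0.5, -1.2], [0.7, 0.5], [-1.3, 0.0], [-1.4, 0.4], [0.6, -1.0], [-1.4, 1.6], [-0.2, -0.1], [1.6, 0.2], [2.1, 1.2], [-1.4, -1.6], [-1.3, -0.5]]
[0.5845 0.1491 0.0297] [[-0.5, -0.8], [0.5, -0.9], [0.7, 0.8], [-1.4, 0.2], [1.6, 0.5], [2.0, 1.5], [-1.4, -1.3], [-1.3, -0.2]]
[ 0.5879  0.1502 -0.0014] [[-1.1, -0.2], [1.3, -0.3], [-0.7, 1.1], [0.6, -0.4]]
[ 0.5861  0.1501 -0.0534] [[0.2, 0.8], [0.8, 1.8], [-0.7, -0.8], [-0.4, -2.3]]
```

The rim in the last view is at (316.5,237) top and (315,244.5) side, within 1 px of the prediction from the TCP, so the dipper sits level and where expected in the grip. The refitted spout is near (0.5855, 0.150) with yaw about 0.02. I'll slide the cup in under the spout, staying short of the paddle.

Call:
{"method": "move_arm", "body": {
  "increments": [
    [[0.05,0,0.25,-0.04,-0.19,-0.1,-1],[0.05,0.5,0,0,0,0,-1],[0,0.8,0,0,0,0,-1],[0,0.8,0,0,0,0,-1],[0,0.8,0,0,0,0,-1],[0,0.8,0,0,0,0,-1],[0,0.5,0,0,0,0,-1],[0,0,0,0,0,0,-1],[0,0,0,0,0,0,-1]]
  ]
}}

```text
time: 7.4
position: [0.4353, 0.1321, 0.0942]
orientation: [-0.0, 1.0, 0.006, 0.006]
force: [0.1, -0.8, -1.0]
opening: 0.15
```

Call:
{"method": "move_arm", "body": {
  "increments": [
    [[0,0.5,0,0,0.12,0.1,-1],[0.1,0.04,0,0,0,0,-1],[0,0,0,0,0,0,-1]]
  ]
}}

```text
time: 7.7
position: [0.4392, 0.1461, 0.0949]
orientation: [-0.0, 1.0, 0.009, 0.001]
force: [-0.7, 0.1, -1.7]
opening: 0.157
```

```bash
python3 - <<'E'
from h import *
t=snap('top','t5.png'); s=snap('side','s5.png')
c=lambda im,x,y:cv2.resize(np.clip(im[y:y+90,x:x+120]*1.5,0,255).astype('uint8'),(400,300),interpolation=cv2.INTER_CUBIC)
cv2.imwrite('pics/m5.png',np.hstack([c(t,190,150),c(s,270,150)]))
f=[]
st=manip.get_state(); p=st['position'];q=st['orientation'];print(p,q,st['opening'],st['force'],st['wrist_torque'])
yaw=2*np.arctan2(q[2],q[1]); d=np.array([np.cos(yaw),np.sin(yaw),0])
print('rim',p+.113*d+[0,0,.032])
E
```

```text
[0.43876521 0.146037   0.094764  ] [-1.96040343e-04  9.99959538e-01  8.98679819e-03  3.47765595e-04] 0.15278254905067076 [ 0.74552792 -0.20991071 -2.09325201] [-0.00629917  0.13387061  0.03614045]
rim [0.55174696 0.14806794 0.126764  ]
```

View pics/m5.png

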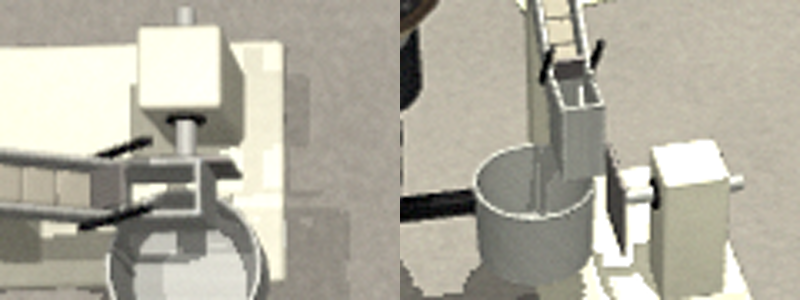

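The cup rim is half under the spout, centred about 2–3 mm to the −y side of it, and the paddle is still clear ahead. I'll advance to contact, watching the force.

Call:
{"method": "move_arm", "body": {
  "increments": [
    [[0.15,0.09,0,0,0,0.02,-1],[0.15,0,0,0,0,0,-1],[0.1,0,0,0,0,0,-1],[0,0,0,0,0,0,-1]]
  ]
}}

```text
time: 8.2
position: [0.452, 0.1477, 0.0948]
orientation: [-0.0, 1.0, 0.009, 0.0]
force: [-0.1, 0.2, -1.6]
opening: 0.147
```

```bash
cat > st.py <<'E'
from h import *
F=[]
for i in range(3):
    st=manip.get_state(); F.append(st['force']); optics.capture('side')
p=st['position'];q=st['orientation'];yaw=2*np.arctan2(q[2],q[1]); d=np.array([np.cos(yaw),np.sin(yaw),0])
x,y,z,w=q[1],q[2],q[3],q[0]
print('p',np.round(p,4),'rim',np.round(p+.113*d+[0,0,.032],4),'yaw',round(yaw,3),'toolz',np.round([2*(x*z+w*y),2*(y*z-w*x)],4)); print(np.round(F,2),round(st['opening'],3),st['time'])
E
python3 st.py
```

```text
p [0.4515 0.1477 0.0947] rim [0.5645 0.1497 0.1267] yaw 0.018 toolz [0.0004 0.0002]
[[-0.13  0.21 -1.6 ]
 [ 0.02 -0.34 -2.13]
 [-0.41  0.48 -2.21]] 0.15 8.3
```

Call:
{"method": "move_arm", "body": {
  "increments": [
    [[0.13,0.03,0,0,0,0,-1],[0,0,0,0,0,0,-1]]
  ]
}}

```text
time: 8.55
position: [0.4548, 0.1487, 0.0946]
orientation: [-0.0, 1.0, 0.009, -0.001]
force: [-2.3, -1.1, -1.7]
opening: 0.149
```

```bash
python3 st.py
```

```text
p [0.4545 0.1486 0.0946] rim [0.5675 0.1507 0.1266] yaw 0.019 toolz [-0.0011 -0.    ]
[[-2.29 -1.12 -1.7 ]
 [-2.11 -0.16 -1.87]
 [-2.16  0.27 -1.3 ]] 0.156 8.65
```

Contact: 2 N at rim x = 0.5675, just where the fit put the paddle. Now the 18 mm push.

Call:
{"method": "move_arm", "body": {
  "increments": [
    [[0.15,0,0,0,0,0,-1],[0.16,0,0,0,0,0,-1],[0.16,0,0,0,0,0,-1],[0.13,0,0,0,0,0,-1],[0,0,0,0,0,0,-1]]
  ]
}}

```text
time: 9.2
position: [0.4718, 0.1485, 0.0941]
orientation: [0.0, 1.0, 0.01, -0.003]
force: [-7.5, 0.5, 0.5]
opening: 0.155
```

```bash
python3 st.py
```

```text
p [0.4714 0.1485 0.0941] rim [0.5844 0.1507 0.1261] yaw 0.02 toolz [-0.0069 -0.0009]
[[-7.5   0.45  0.51]
 [-7.28 -0.84 -0.49]
 [-6.35  0.   -0.77]] 0.155 9.3
```

Call:
{"method": "move_arm", "body": {
  "increments": [
    [[0.03,0,0,0,0,0,-1],[0,0,0,0,0,0,-1],[0,0,0,0,0,0,-1],[0,0,0,0,0,0,-1],[0,0,0,0,0,0,-1],[0,0,0,0,0,0,-1],[0,0,0,0,0,0,-1],[0,0,0,0,0,0,-1]]
  ]
}}

```text
time: 10.15
position: [0.4697, 0.1478, 0.0928]
orientation: [0.001, 1.0, 0.01, -0.009]
force: [-4.8, 0.6, 0.5]
opening: 0.154
```

```bash
python3 st.py; python3 - <<'E'
from h import *
t=snap('top','t6.png'); s=snap('side','s6.png')
c=lambda im,x,y:cv2.resize(np.clip(im[y:y+90,x:x+120]*1.5,0,255).astype('uint8'),(400,300),interpolation=cv2.INTER_CUBIC)
cv2.imwrite('pics/m6.png',np.hstack([c(t,190,150),c(s,270,140)]))
E
```

```text
p [0.4698 0.1478 0.0928] rim [0.5827 0.1499 0.1248] yaw 0.019 toolz [-0.0181 -0.0026]
[[-4.83  0.58  0.48]
 [-5.72 -0.13  0.34]
 [-5.5  -0.21  1.65]] 0.151 10.25
```

View pics/m6.png

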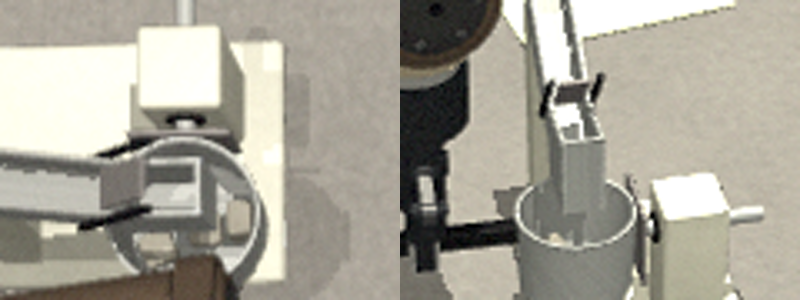

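The chute is empty and the blocks are in the cup (at least three visible, with the spout hiding part of the mouth). Zero rows creep back about 2 mm and tilt the tool slightly, so I'll restore the press and hold with small compensating rows.

Call:
{"method": "move_arm", "body": {
  "increments": [
    [[0.1,0.02,0.03,-0.02,-0.18,0,-1],[0.012,0,0.005,0,-0.014,0,-1],[0.012,0,0.005,0,-0.014,0,-1],[0.012,0,0.005,0,-0.014,0,-1],[0.012,0,0.005,0,-0.014,0,-1],[0.012,0,0.005,0,-0.014,0,-1]]
  ]
}}

```text
time: 11.0
position: [0.4709, 0.1476, 0.0926]
orientation: [0.003, 1.0, 0.009, -0.003]
force: [-6.9, 0.3, -1.4]
opening: 0.152
```

```bash
python3 st.py
```

```text
p [0.4709 0.1476 0.0926] rim [0.5839 0.1497 0.1246] yaw 0.019 toolz [-0.0058 -0.0068]
[[-6.88  0.34 -1.38]
 [-6.1   0.01 -0.  ]
 [-5.65  0.38 -0.76]] 0.149 11.1
```

Call:
{"method": "move_arm", "body": {
  "increments": [
    [[0.05,0.01,0.03,0.07,-0.06,0,-1],[0.012,0.002,0.007,0.008,-0.016,0,-1],[0.012,0.002,0.007,0.008,-0.016,0,-1],[0.012,0.002,0.007,0.008,-0.016,0,-1],[0.012,0.002,0.007,0.008,-0.016,0,-1],[0.012,0.002,0.007,0.008,-0.016,0,-1],[0.012,0.002,0.007,0.008,-0.016,0,-1],[0.012,0.002,0.007,0.008,-0.016,0,-1],[0.012,0.002,0.007,0.008,-0.016,0,-1],[0.012,0.002,0.007,0.008,-0.016,0,-1]]
  ]
}}

```text
time: 12.15
position: [0.4702, 0.1477, 0.0924]
orientation: [-0.002, 1.0, 0.01, -0.003]
force: [-6.6, -0.9, -0.3]
opening: 0.15
```

```bash
python3 st.py
```

```text
p [0.4702 0.1477 0.0924] rim [0.5832 0.15   0.1244] yaw 0.02 toolz [-0.0056  0.0048]
[[-6.58 -0.89 -0.33]
 [-6.19 -0.28 -1.87]
 [-6.03  0.19 -0.62]] 0.149 12.25
```

Call:
{"method": "move_arm", "body": {
  "increments": [
    [[0.055,0,0.02,-0.04,-0.06,0,-1],[0.02,0.001,0.008,0,-0.016,0,-1],[0.02,0.001,0.008,0,-0.016,0,-1],[0.02,0.001,0.008,0,-0.016,0,-1],[0.02,0.001,0.008,0,-0.016,0,-1],[0.02,0.001,0.008,0,-0.016,0,-1],[0.02,0.001,0.008,0,-0.016,0,-1],[0.02,0.001,0.008,0,-0.016,0,-1],[0.02,0.001,0.008,0,-0.016,0,-1],[0.02,0.001,0.008,0,-0.016,0,-1],[0.02,0.001,0.008,0,-0.016,0,-1],[0.02,0.001,0.008,0,-0.016,0,-1],[0.02,0.001,0.008,0,-0.016,0,-1],[0.02,0.001,0.008,0,-0.016,0,-1],[0.02,0.001,0.008,0,-0.016,0,-1]]
  ]
}}

```text
time: 13.8
position: [0.4725, 0.1471, 0.0923]
orientation: [0.002, 1.0, 0.011, -0.003]
force: [-7.2, -0.1, -0.5]
opening: 0.154
```

```bash
python3 st.py
```

```text
p [0.4725 0.1471 0.0923] rim [0.5854 0.1496 0.1243] yaw 0.023 toolz [-0.006 -0.004]
[[-7.2  -0.08 -0.5 ]
 [-7.02  0.22 -1.28]
 [-6.08  0.4  -0.41]] 0.152 13.9
```

Call:
{"method": "move_arm", "body": {
  "increments": [
    [[0.01,0.01,0.02,0.04,-0.05,-0.01,-1],[0.013,0.002,0.008,0.001,-0.015,0,-1],[0.013,0.002,0.008,0.001,-0.015,0,-1],[0.013,0.002,0.008,0.001,-0.015,0,-1],[0.013,0.002,0.008,0.001,-0.015,0,-1],[0.013,0.002,0.008,0.001,-0.015,0,-1],[0.013,0.002,0.008,0.001,-0.015,0,-1],[0.013,0.002,0.008,0.001,-0.015,0,-1],[0.013,0.002,0.008,0.001,-0.015,0,-1],[0.013,0.002,0.008,0.001,-0.015,0,-1],[0.013,0.002,0.008,0.001,-0.015,0,-1],[0.013,0.002,0.008,0.001,-0.015,0,-1],[0.013,0.002,0.008,0.001,-0.015,0,-1],[0.013,0.002,0.008,0.001,-0.015,0,-1],[0.013,0.002,0.008,0.001,-0.015,0,-1],[0.013,0.002,0.008,0.001,-0.015,0,-1],[0.013,0.002,0.008,0.001,-0.015,0,-1],[0.013,0.002,0.008,0.001,-0.015,0,-1]]
  ]
}}

```text
time: 15.75
position: [0.4709, 0.147, 0.0926]
orientation: [0.002, 1.0, 0.012, -0.004]
force: [-5.8, 0.1, -1.2]
opening: 0.152
```

```bash
python3 st.py
```

```text
p [0.4709 0.147  0.0926] rim [0.5839 0.1496 0.1246] yaw 0.023 toolz [-0.0076 -0.0031]
[[-5.76  0.15 -1.17]
 [-7.03 -0.47 -1.12]
 [-5.78 -0.18 -1.51]] 0.152 15.85
```

Call:
{"method": "move_arm", "body": {
  "increments": [
    [[0.04,0.01,0.01,0.03,-0.07,0,-1],[0.02,0.002,0.008,0.001,-0.015,0,-1],[0.02,0.002,0.008,0.001,-0.015,0,-1],[0.02,0.002,0.008,0.001,-0.015,0,-1],[0.02,0.002,0.008,0.001,-0.015,0,-1]]
  ]
}}

```text
time: 16.4
position: [0.4717, 0.1471, 0.0924]
orientation: [0.001, 1.0, 0.012, -0.002]
force: [-6.0, -0.5, -0.8]
opening: 0.146
```

```bash
python3 st.py; python3 - <<'E'
from h import *
F=[]
for i in range(64): optics.capture('top'); F.append(manip.get_state()['force'])
print('mean force',np.mean(F,0))
t=snap('top','t7.png'); s=snap('side','s7.png')
c=lambda im,x,y:cv2.resize(np.clip(im[y:y+90,x:x+120]*1.6,0,255).astype('uint8'),(400,300),interpolation=cv2.INTER_CUBIC)
cv2.imwrite('pics/m7.png',np.vstack([np.hstack([c(t,190,150),c(s,270,140)]),np.hstack([cv2.resize(t,(400,300)),cv2.resize(s,(400,300))])]))
E
python3 st.py
```

```text
p [0.4717 0.1471 0.0924] rim [0.5847 0.1498 0.1244] yaw 0.024 toolz [-0.0047 -0.0012]
[[-5.98 -0.48 -0.79]
 [-6.37 -0.31 -1.34]
 [-6.41 -0.19 -0.81]] 0.146 16.5
mean force [-6.32225907e+00 -7.59471492e-04 -1.15515357e+00]
p [0.4717 0.1471 0.0924] rim [0.5847 0.1498 0.1244] yaw 0.023 toolz [-0.0047 -0.0012]
[[-5.88  0.79 -0.56]
 [-5.68 -0.46 -1.6 ]
 [-6.49 -0.38 -1.05]] 0.149 19.95
```

View pics/m7.png

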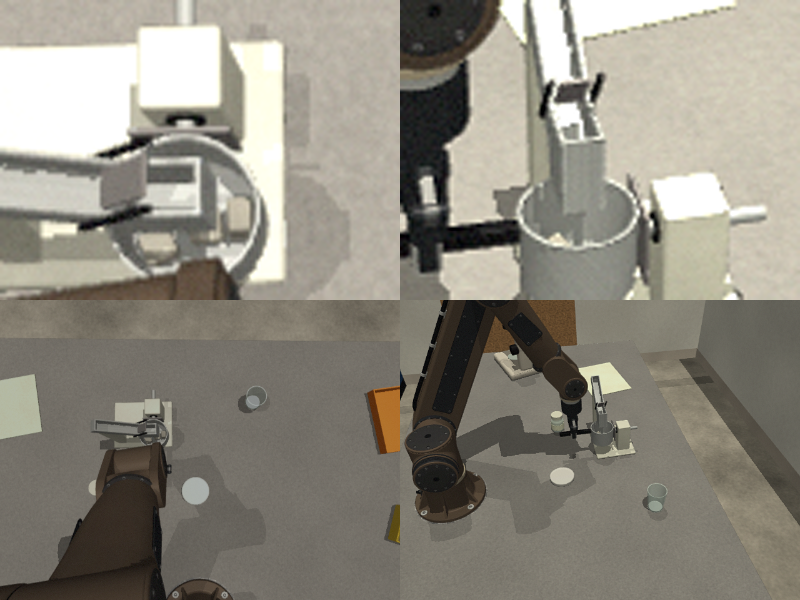

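The mean push is 6.3 N over 3.2 s of holding still, which matches 18 mm. The bystanders haven't been moved, and nothing is on the bench. I can see three blocks clearly, so I'll check for the fourth in a closer crop.

```bash
python3 - <<'E'
from h import *
c=lambda f,x,y:cv2.resize(np.clip(cv2.imread('pics/'+f)[y:y+45,x:x+60]*1.7,0,255).astype('uint8'),(400,300),interpolation=cv2.INTER_CUBIC)
cv2.imwrite('pics/m8.png',np.vstack([np.hstack([c('t7.png',218,189),c('s7.png',300,170)]),np.hstack([c('t5.png',218,189),c('s7.png',300,190)])]))
E
```

```text
(no output)
```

View pics/m8.png

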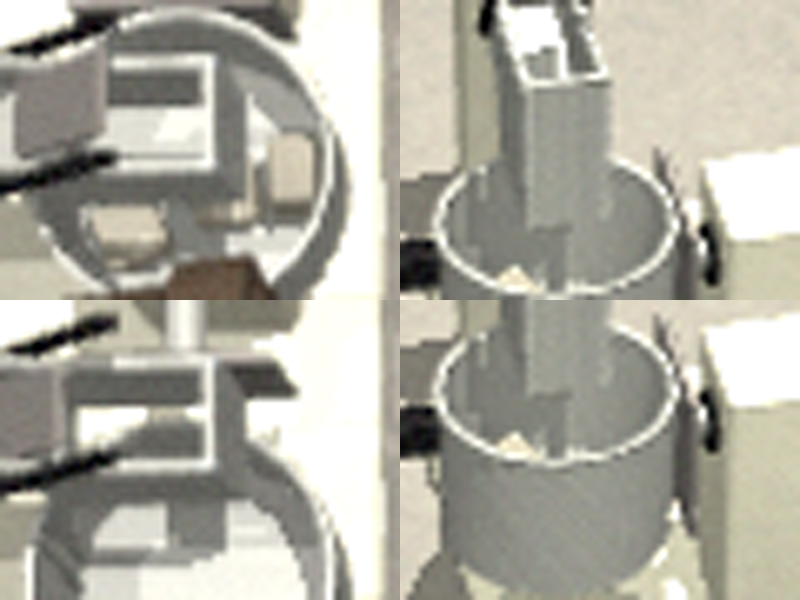

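The close-up shows three blocks in the cup, at (125,235), (235,210) and (290,175) in the crop. The fourth would be hidden under the gate and spout wall. I'll check by colour that nothing tan is left in the chute, gate opening or spout.

```bash
python3 - <<'E'
from h import *
def tan(f,x0,x1,y0,y1):
    im=cv2.imread('pics/'+f).astype(int); r=im[y0:y1,x0:x1]; m=(r[...,2]-r[...,0]>14)&(r[...,2]>60)
    p=np.argwhere(m)[:,::-1]+[x0,y0]; return len(p),(p.min(0).tolist(),p.max(0).tolist()) if len(p) else ''
for f in('top1.png','t5.png','t7.png'): print(f,'chute',tan(f,150,218,190,218))
for f in('side1.png','s5.png','s7.png'): print(f,'chute+spout',tan(f,308,334,120,205), 'cup',tan(f,300,345,205,225))
im=cv2.imread('pics/s7.png'); print('gate opening BGR',im[168:178,314:332:2].tolist()[::3]); 
t=cv2.imread('pics/t7.png'); print('block',t[214,262].tolist(),t[224,237].tolist(),'gate',t[204,225].tolist())
E
```

```text
top1.png chute (614, ([172, 190], [217, 217]))
t5.png chute (646, ([171, 190], [217, 217]))
t7.png chute (198, ([179, 190], [217, 217]))
side1.png chute+spout (957, ([308, 120], [333, 204])) cup (645, ([300, 205], [344, 224]))
s5.png chute+spout (791, ([308, 120], [333, 204])) cup (214, ([328, 205], [344, 224]))
s7.png chute+spout (595, ([308, 120], [333, 193])) cup (66, ([300, 205], [342, 224]))
gate opening BGR [[[24, 24, 23], [139, 151, 148], [43, 45, 47], [40, 41, 45], [45, 46, 48], [41, 43, 45], [142, 151, 153], [8, 9, 9], [119, 130, 133]], [[88, 93, 93], [141, 152, 151], [149, 159, 159], [182, 196, 196], [171, 185, 184], [65, 71, 73], [117, 125, 125], [94, 104, 106], [116, 128, 131]], [[71, 76, 75], [155, 167, 167], [172, 186, 184], [171, 183, 183], [170, 184, 183], [74, 78, 77], [72, 74, 75], [99, 106, 106], [114, 124, 129]], [[62, 65, 63], [116, 123, 123], [172, 184, 184], [160, 173, 172], [77, 83, 80], [167, 180, 180], [58, 61, 60], [98, 104, 104], [120, 131, 135]]]
block [107, 121, 126] [109, 123, 127] gate [73, 76, 80]
```

The gate opening shows only neutral lit steel (B/R about 172/184, against about 108/127 for a block). The chute is empty and no block lies on the bench, so the fourth must be in the part of the cup I can't see. Handing in with the press held.

```bash
python3 -c "
from h import *
s=manip.get_state(); print(s['position'],s['force'],s['opening'],s['time']); print(order.hand_in())"
```

```text
[0.47169366 0.14711461 0.09240409] [-6.21214278e+00  1.19124883e-03 -2.05189531e+00] 0.15106731728141998 20.0
the job is handed in; nothing more can be done
None
```

I handed the job in at 20.0 s with the dipper gripped, off the bench and its cup pressing the paddle in about 17.5 to 18 mm. I could only see three of the four stone blocks in the cup.

- **What I did:** I gripped the dipper by its handle and carried it level. It came in under the spout from the front-right, passing short of the paddle. It touched the paddle at about 2 N, and I then pushed it in.
- **Press:** The last 3.2 s were completely still, with a mean push of 6.3 N, which matches 18 mm. By tool position the travel was about 17.5 mm.
- **Creep earlier:** Before that still period the press slipped back a little between corrections, to roughly 15.5 mm at its lowest, and I restored it each time. The gate stayed open throughout.
- **Blocks:** The fourth block would be in the part of the cup hidden by the spout. The close-up and a spot colour check showed no block in the chute, gate opening or visible part of the spout. A rough tan-pixel count of the chute also picked up its surroundings, so it settled nothing. I couldn't confirm the fourth by weight, because friction on the paddle masks it.
- **Surroundings:** No blocks were visible on the bench. The beaker and petri dish looked unmoved in the last pictures. The jar was partly hidden behind the arm, but nothing went near it.
- **First grip:** My first closure on the handle was about 9 mm too high, so I reopened, lowered the gripper and gripped again. The dipper was still standing where it had been.

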